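# Level the repair stand and pull the battery cassette

### The job

On the tilting repair stand, turn the black knob on the post until the platform with the opened steel housing sits level. Then squeeze the battery cassette's two opposed side catches together all the way between the fingers, draw the cassette straight up out of its dock, and finish holding it upright and still in the air, catches still squeezed, with at least 6 cm of clear air between it and the housing. The stand must still be level at the end, and the other things on the bench are to be left where they are.

Things in the scene. Friction and masses are not known exactly. Their poses are not given: they have to be found in the camera images.
- knob (a joint): angle of the stand's knob (rad), counter-clockwise seen from above is positive; it reads 0 when the platform is level and the bar of the knob then lies along the stand's long axis. It starts between +0.7 and +1.4 and so has to be turned clockwise. Stops at -0.9 and 1.7; stays where it is left; turns with about 0.1 N m
- knob_grip (a point): centre of the knob's upright bar: 42 mm long (this point's x), 14 mm thick (y), 32 mm tall; the point is 130 mm above the bench, the bar's top at 142 mm; the round disc (40 mm across) at its foot has its top at 112 mm. z: turning axis, straight up. It sits on a grey post 46 mm wide, 100 mm high, at the robot's end of the stand, 120 mm from the platform's middle
- platform (a joint): tilt of the platform (rad), 0 when level; positive: its +y side (left side, seen from the robot) is up. It follows the knob through a worm gear: tilt = 0.1 x knob angle, so it starts at 0.07 to 0.14
- platform_mid (a point): middle of the platform, on its tilt axis 75 mm above the bench. x: along the stand's long axis (which is the tilt axis) away from the knob; y: across; z: the platform's own up. The platform carries an opened steel housing 140 x 120 mm whose rim lies 20 mm above this point, with a green circuit board and in its centre a grey dock that holds the cassette
- cassette_center (a point): centre of the battery cassette, half-way up: black block 36 (x) x 64 (y) x 66 mm, 78 mm high over its catches; underside 39 mm below this point. About 0.24 kg. Seated, its axes are the platform's and this point is 21 mm above point platform_mid. Grey spring catches on its -x and +x sides; their teeth sit under ledges of the dock and free it only when both are pressed in over 5 mm
- catch_near_pad (a point): middle of the outer face of the catch on the knob's side: grey upright paddle 26 mm wide (y), 5 mm thick, facing the cassette's -x; 23 mm above the cassette's centre, 30 mm out. It rises 16 mm above the point and is clear of dock and housing for 20 mm below it. Over both paddles 60 mm at rest, 46 mm squeezed. Over 30 mm is free outside each paddle
- catch_far_pad (a point): the same on the opposite catch, face to +x of the cassette
- catch_near (a joint): how far the near catch is pressed in (m): 0 at rest, 0.007 fully in; springs out with 3 N at rest, 6 N fully in
- catch_far (a joint): the same for the far catch
- screwdriver: bystander, to be left alone: screwdriver with yellow handle, about 200 mm long, lying; origin under its middle
- tape: bystander, to be left alone: roll of clear tape lying flat, 90 mm across, 24 mm high; origin under its middle
- board: bystander, to be left alone: loose green circuit board, 90 x 60 mm, up to 14 mm high; origin under its middle
- jar: bystander, to be left alone: small clear jar with a white lid, 48 mm across, 55 mm high; origin under its middle
- parts_tray: bystander, to be left alone: grey divided parts tray, 160 x 120 x 35 mm; origin under its middle
- cassette: the cassette as a solid with its catches; origin at the centre of its underside, axes as point cassette_center
- stand: the stand, fixed to the bench: grey base plate 300 x 140 mm (from 160 mm behind to 140 mm ahead of this origin along x), origin on the bench under the platform's middle, x along its long axis away from the knob post; a second, plain post 92 mm high at x = 108 mm
Things that resemble listed ones, but are neither listed nor needed, are in the scene too. What is shaped like the cassette but blue or purple is not meant.

How it is judged:
By the outcome, as a careful person would: the job done as asked, in the order asked, and still so for the second after the job is handed in, while the arm keeps its last pose, push and grip.
It also fails if it takes over 45 s, if anything falls off the work surface, if the arm or the gripper's body presses on something with over 40 N, if the wrist force passes 120 N, or if a joint passes its speed limit or range.

### The arm

A 6-joint arm with a two-finger parallel gripper is mounted at the origin on the work surface. World frame = base frame: x ahead of the robot, y to its left, z up, the work surface at z = 0. Lengths are in m, angles in degrees, forces in N, time in s.
With the tool pointing down it reaches from about 0.35 to 0.875 m from the base axis. Payload 4.2 kg.
Tool frame: the origin (TCP) lies between the finger pads; the fingertips stand 8 mm ahead of it and the grasp point (between the pads) lies 11 mm behind it; z points along the fingers, y is the line along which they close (so a half turn about z gives the same grasp; the last joint's range is limited). The gripper opens to 87 mm and grips with 3 to 60 N. Pads are 19 mm wide; open, the fingers measure 117 mm over their backs; the gripper's body (75 mm by 190 mm) begins 51 mm behind the grasp point.
Start: joints at [82.483, 22.042, 0.453, 0, -68.411, -14.817], TCP at [0.237, 0.578, 0.231] pointing down, gripper open.
Joint ranges: [-179.83, 179.83], [-69.29, 118.12], [-61.27, 80.66], [-181.25, 117.63], [-171.15, -9.14], [-177.46, 177.46]. Speed limits (degrees/s): [159.86, 159.86, 180, 180, 180, 180].

### API

Orientations are given as a 3x3 rotation matrix whose columns are the frame's x, y, z axes.
In Python, from station import sense, capture, camera_model, finish_job, find_in gives the robot as it stands. The module is installed in compiled form; this text tells all that it offers.
- The arm moves only by the tool arm_command, never from a script. Its argument "motion" is a list of rows, each a list of 7 numbers: the finger opening in mm, from 0 to 87, then the shift along the tool's x, y, z in mm, then the turn, a rotation vector about the tool's x, y, z in rad. In form: [[jaw, dx, dy, dz, rx, ry, rz], ...]. A call has 1 to 8 rows; each row shifts and turns the commanded pose from where the row before left it, along the tool's axes as they then stand; what a row does not reach is not made up. A row lasts 1/10 s, in which the tool goes at most 50 mm and 8.59 degrees, less where a joint would pass 70% of its speed; a pose out of reach is approached as far as the arm can. A call with a gripper value outside its range is refused whole. The fingers move at their own pace and stop on an object; the grip force is fixed at half the most. Time passes only in rows, so rows that do not move let the fingers close. It gives the time, the measured TCP pose, the force, the opening and the grip force at its end, in the units of the state.
- sense(): the state, without advancing time (a new reading comes with each control period).
- capture(name): name is "scene" or "top" or "wrist"; returns the picture (480x640x3 uint8, red, green, blue); there is no depth.
- camera_model(name): a dict with "fx", "fy", "cx", "cy" (pixels), "R" (3x3) and "t" (3): a world point X has camera coordinates R X + t. Camera axes: x right, y down, z forward; pixel columns grow to the right and rows downward; lengths in m; the calibration is good to about 2 mm. A picture is of the moment at which its call begins: read the wrist's pose just before it. camera_model takes no time and is no camera call; for the wrist camera it gives the pose at the moment of the call.
- finish_job(): hands the job in; it is judged then, once.
Trained networks look in the newest picture that a camera, given by its name, has taken for a name from the list of things; names that differ only in an ending like _2 or _b are one class to them, and where a whole thing is asked for, a point or a joint stands for the part that bears it (a point fixed in the world has none). Each returns a list of dicts, best first, with "p" (0 to 1); they miss things now and then, are a little off and sometimes report something else, mostly with a low value. They report only what shows in the picture. A call takes as long as a camera call. They do not tell look-alikes from the thing itself.
- find_in(target, camera): "location" ([row, column] in pixels, amid what is visible of it).
The state is a dict: "time_s": time; "joints": joint angles; "joint_velocities": joint speeds; "effort": joint torques, N m; "tcp_pos": TCP position; "ee_rot": TCP orientation; "wrist_force": force on the tool from outside, world axes, zero at the start; "moment": the same for the moment, N m; "gripper_width": opening from 0.0 (shut) to 1.0 (fully open); "gripper_force": force on a finger pad.
Only numpy, scipy, OpenCV 4.12 (cv2) and the standard library are available. Lean on these libraries where they do the work, as an engineer would, in place of code of your own. Each camera call takes 0.05 s, during which the arm holds its last target. There are 200 camera calls.

## Working session

There is one attempt and no reset: what is moved stays moved. The work goes in short steps, Python scripts to look and compute and a tool call to move; the robot and the scene stay as the last step left them, time stands still between calls to the robot, and variables do not carry over. Pictures are saved under pics/ and viewed, at most 10 in all, crops included, and the job is handed in when it is done.

Besides the shell and the picture viewer there is one more tool, called after ">>>" by a JSON object that holds its "op" and its "data", one argument or row to a line. arm_command: Moves the arm, as the interface text tells. Its arguments: {"type":"object","properties":{"motion":{"type":"array"}},"required":["motion"]}

```bash
mkdir -p pics; cat > h.py <<'E'
import numpy as np, cv2
from station import *
def save(cam,name):
    im=capture(cam); cv2.imwrite(f'pics/{name}.png',im[:,:,::-1]); return im
def proj(m,X):
    c=np.array(m['R'])@np.array(X)+np.array(m['t']); return np.array([m['fx']*c[0]/c[2]+m['cx'], m['fy']*c[1]/c[2]+m['cy']])
def back(m,u,v,z):
    R=np.array(m['R']);t=np.array(m['t']); o=-R.T@t
    d=R.T@np.array([(u-m['cx'])/m['fx'],(v-m['cy'])/m['fy'],1]); return o+d*(z-o[2])/d[2]
E
python3 - <<'E'
from h import *
for c in ('scene','top'):
    save(c,c+'0')
    m=camera_model(c); print(c,{k:np.round(v,3).tolist() for k,v in m.items()})
    for n,z in (('knob_grip',.13),('cassette_center',.12),('platform_mid',.095)):
        for r in find_in(n,c)[:4]: print(n,round(r['p'],2),np.round(r['location']),back(m,r['location'][1],r['location'][0],z).round(3))
s=sense();print(s['time_s'],s['ee_rot'],s['wrist_force'])
E
```

```text
scene {'fx': 441.665, 'fy': 441.665, 'cx': 320.31, 'cy': 245.28, 'R': [[0.529, 0.849, 0.015], [0.684, -0.416, -0.599], [-0.502, 0.327, -0.8]], 't': [-0.444, -0.291, 1.362]}
knob_grip 0.53 [225. 263.] [0.502 0.051 0.13 ]
cassette_center 0.7 [390. 298.] [ 0.872 -0.071  0.12 ]
cassette_center 0.66 [271. 272.] [0.618 0.011 0.12 ]
cassette_center 0.66 [350. 352.] [0.86  0.057 0.12 ]
cassette_center 0.64 [211. 234.] [0.419 0.015 0.12 ]
platform_mid 0.93 [285. 276.] [0.64  0.008 0.095]
platform_mid 0.65 [255. 268.] [0.56  0.029 0.095]
platform_mid 0.28 [200. 417.] [0.606 0.433 0.095]
top {'fx': 451.246, 'fy': 451.246, 'cx': 321.838, 'cy': 233.84, 'R': [[0.005, -1.0, -0.003], [-0.997, -0.005, -0.073], [0.073, 0.003, -0.997]], 't': [0.144, 0.581, 0.911]}
knob_grip 0.55 [282. 372.] [0.485 0.056 0.13 ]
knob_grip 0.33 [237. 375.] [0.566 0.05  0.13 ]
cassette_center 0.97 [109. 418.] [ 0.81  -0.034  0.12 ]
cassette_center 0.97 [354. 376.] [0.356 0.047 0.12 ]
cassette_center 0.75 [220. 388.] [0.598 0.025 0.12 ]
cassette_center 0.56 [114. 353.] [0.8  0.09 0.12]
platform_mid 0.85 [228. 380.] [0.587 0.036 0.095]
0.4 [[ 9.24986959e-01 -3.79998840e-01 -8.14339423e-05]
 [-3.79998848e-01 -9.24986928e-01 -2.39872887e-04]
 [ 1.58260866e-05  2.52824097e-04 -9.99999968e-01]] [-0.28407167 -0.51791669  0.19791466]
```

View pics/top0.png

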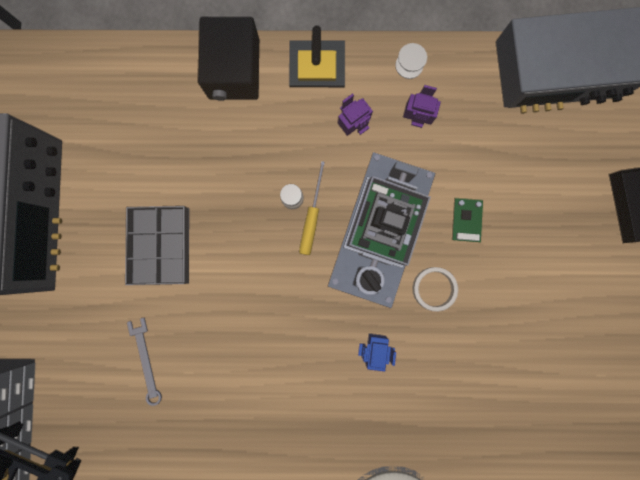

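View pics/scene0.png

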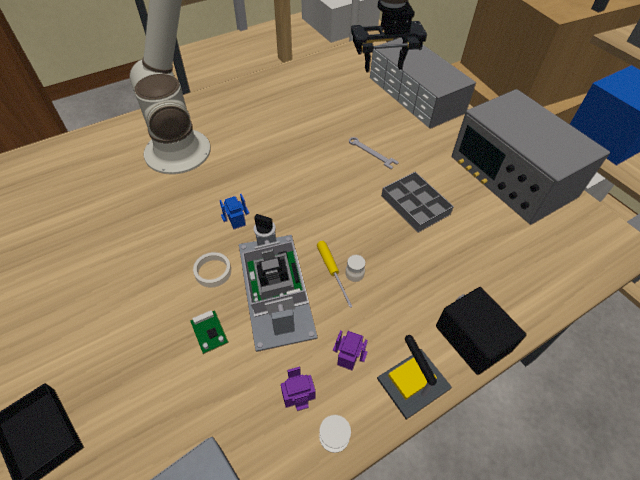

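Top view: stand plate corners are near (375,154), (434,172), (389,306), (329,287), with the knob at (371,281) and a black cassette in the dock at (390,219).
Possible mix-ups for the cassette are the blue one (377,353) and the purple ones (354,114) and (423,105). I choose the black one in the dock and will check it in a crop.

```bash
python3 - <<'E'
from h import *
im=cv2.imread('pics/top0.png'); c=im[150:310,320:440]
cv2.imwrite('pics/crop.png',cv2.resize(c,(450,600),interpolation=cv2.INTER_CUBIC)) # x3.75
m=camera_model('top')
P=np.array([back(m,u,v,.01) for u,v in ((375,154),(434,172),(389,306),(329,287))]); print(P.round(3))
a=(P[0]+P[1]-P[2]-P[3])[:2];ang=np.arctan2(a[1],a[0]);c=P.mean(0)[:2]; x=np.array([np.cos(ang),np.sin(ang)])
b=(P[0]+P[3]-P[1]-P[2])[:2]
print(np.degrees(ang),np.degrees(np.arctan2(b[1],b[0]))-90,'origin',c+.01*x,'knob',c-.11*x, proj(m,[*(c-.11*x),.142]),proj(m,[*(c+.01*x),.135]))
E
```

```text
[[ 0.751  0.035  0.01 ]
 [ 0.713 -0.089  0.01 ]
 [ 0.432  0.007  0.01 ]
 [ 0.47   0.131  0.01 ]]
-18.98075646642317 -17.11393413700307 origin [0.60106256 0.01788255] knob [0.48758722 0.05691262] [371.80379299 280.79056888] [392.65619798 218.05775257]
```

View pics/crop.png

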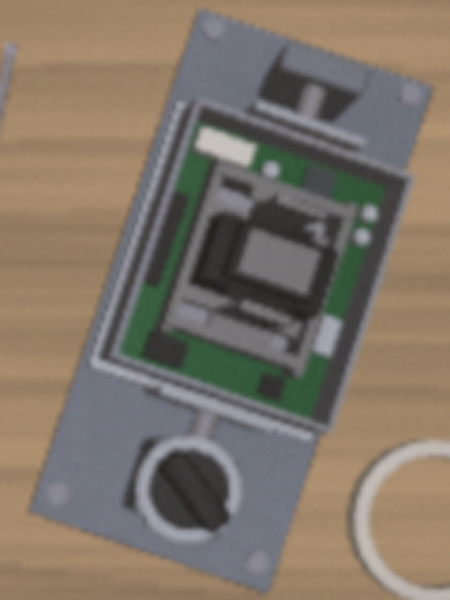

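The crop confirms a black cassette seated in the dock. The knob bar runs from (165,460) to (220,520), about +42° in the world, so with the stand axis at about −18.5° the knob is near +1.07 rad. Moving above the knob.

>>> {"op": "arm_command", "data": {
  "motion": [
    [87,36,32,0,0,0,0],
    [87,36,32,0,0,0,0],
    [87,36,32,0,0,0,0],
    [87,36,32,0,0,0,0],
    [87,36,32,0,0,0,0],
    [87,36,32,0,0,0,0],
    [87,36,32,0,0,0,0],
    [87,36,32,0,0,0,0]
  ]
}}

```text
time_s: 1.2
tcp_pos: [0.407, 0.2301, 0.231]
ee_rot: [[0.925, -0.379, 0.001], [-0.379, -0.925, 0.001], [0.0, -0.001, -1.0]]
wrist_force: [0.5, 1.1, 0.7]
gripper_width: 0.994
gripper_force: 0.0
```

>>> {"op": "arm_command", "data": {
  "motion": [
    [60,36,32,0,0,0,0],
    [40,36,32,0,0,0,0],
    [40,36,32,0,0,0,0],
    [40,36,32,0,0,0,0],
    [40,0,0,0,0,0,-0.14],
    [40,0,0,0,0,0,-0.14],
    [40,0,0,0,0,0,-0.14],
    [40,0,0,0,0,0,-0.14]
  ]
}}

```text
time_s: 2.0
tcp_pos: [0.4912, 0.0584, 0.2306]
ee_rot: [[0.985, 0.174, 0.0], [0.174, -0.985, 0.0], [0.0, -0.0, -1.0]]
wrist_force: [-0.0, 0.1, -1.0]
gripper_width: 0.474
gripper_force: 0.0
```

>>> {"op": "arm_command", "data": {
  "motion": [
    [40,0,0,0,0,0,-0.14],
    [40,0,0,0,0,0,-0.14],
    [40,0,0,0,0,0,-0.14],
    [40,0,0,0,0,0,-0.14],
    [40,0,0,0,0,0,0],
    [40,0,0,0,0,0,0]
  ]
}}

```text
time_s: 2.6
tcp_pos: [0.4911, 0.0588, 0.2306]
ee_rot: [[0.747, 0.665, 0.0], [0.665, -0.747, 0.0], [0.0, 0.0, -1.0]]
wrist_force: [-0.2, 0.3, -0.6]
gripper_width: 0.46
gripper_force: 0.0
```

```bash
python3 - <<'E'
from h import *
s=sense(); m=camera_model('wrist'); save('wrist','w1')
R=np.array(s['ee_rot'])
print(s['time_s'],s['tcp_pos'],np.degrees(np.arctan2(R[1,0],R[0,0])),s['joints'],s['gripper_width'])
print({k:np.round(v,3).tolist() for k,v in m.items()})
print('knob',proj(m,[.4876,.0569,.142]),'cas',proj(m,[.601,.018,.135]))
E
```

```text
2.6 [0.49113974 0.05877028 0.23064465] 41.669970287631095 [ 2.56713489e+01  9.26789712e+00 -1.73552880e+01 -7.31696048e-04
 -6.33640577e+01  1.05998949e+02] 0.4596205254225445
{'fx': 340.091, 'fy': 340.091, 'cx': 317.256, 'cy': 236.52, 'R': [[0.664, -0.747, 0.001], [-0.721, -0.641, 0.265], [-0.198, -0.177, -0.964]], 't': [-0.284, 0.36, 0.496]}
knob [314.39655562 249.06123061] cas [459.75828727 167.77220985]
```

View pics/w1.png

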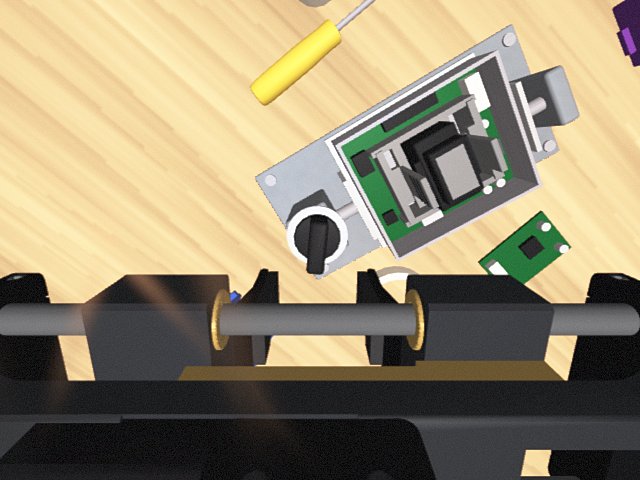

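```bash
python3 - <<'E'
import cv2
im=cv2.imread('pics/w1.png'); a=cv2.resize(im[190:290,270:360],(540,600),interpolation=cv2.INTER_CUBIC)
a=cv2.convertScaleAbs(a,alpha=2.2,beta=10)
cv2.imwrite('pics/w1c.png',a)
E
```

```text
(no output)
```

View pics/w1c.png

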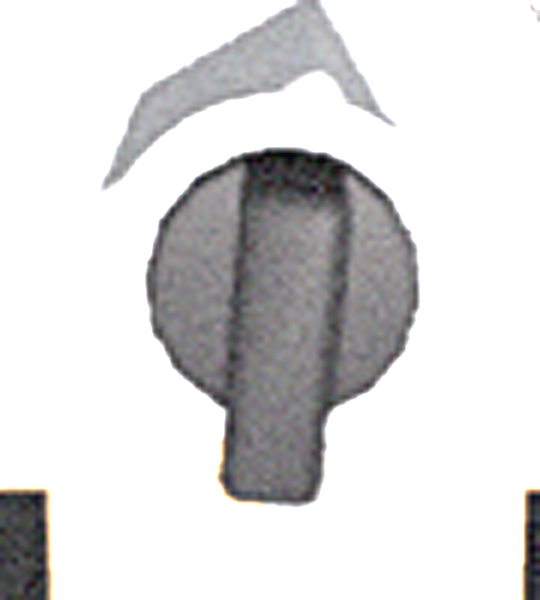

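```bash
python3 - <<'E'
from h import *
m=camera_model('wrist')
a=back(m,319.2,224.2,.142);b=back(m,315,273,.142); d=a-b
print(a,b,np.linalg.norm(d),(a+b)/2,np.degrees(np.arctan2(d[1],d[0])),back(m,317.2,237.5,.112))
s=sense();R=np.array(s['ee_rot']);k=((a+b)/2)[:2]
print(R.T@(np.array([*k,.124])-s['tcp_pos']))
E
```

```text
[0.50413996 0.06687314 0.142     ] [0.47367091 0.04394507 0.142     ] 0.038132128932832556 [0.48890543 0.0554091  0.142     ] 36.96158719117046 [0.48943709 0.05571349 0.112     ]
[-0.00391222  0.00100363  0.106617  ]
```

The bar's middle is at about (0.489, 0.0555) and its direction is 37°. I'll correct for that, descend and close.

>>> {"op": "arm_command", "data": {
  "motion": [
    [40,-4,1,0,0,0,0.08],
    [40,0,0,30,0,0,0],
    [40,0,0,30,0,0,0],
    [40,0,0,25,0,0,0],
    [40,0,0,14,0,0,0],
    [40,0,0,7,0,0,0],
    [40,0,0,0,0,0,0],
    [10,0,0,0,0,0,0]
  ]
}}

```text
time_s: 3.45
tcp_pos: [0.4895, 0.0556, 0.1253]
ee_rot: [[0.796, 0.605, 0.001], [0.605, -0.796, 0.0], [0.001, 0.001, -1.0]]
wrist_force: [-0.4, -0.3, 0.8]
gripper_width: 0.425
gripper_force: 0.0
```

>>> {"op": "arm_command", "data": {
  "motion": [
    [5,0,0,0,0,0,0],
    [5,0,0,0,0,0,0],
    [5,0,0,0,0,0,0],
    [5,0,0,0,0,0,0],
    [5,0,0,0,0,0,0]
  ]
}}

```text
time_s: 3.95
tcp_pos: [0.4883, 0.0565, 0.1252]
ee_rot: [[0.796, 0.605, -0.0], [0.605, -0.796, 0.002], [0.001, -0.002, -1.0]]
wrist_force: [-3.7, 5.8, 4.7]
gripper_width: 0.161
gripper_force: 30.0
```

>>> {"op": "arm_command", "data": {
  "motion": [
    [5,0,-1.5,0,0,0,0.12],
    [5,0,0,0,0,0,0.14],
    [5,0,0,0,0,0,0.14],
    [5,0,0,0,0,0,0.14],
    [5,0,0,0,0,0,0.14],
    [5,0,0,0,0,0,0.14],
    [5,0,0,0,0,0,0.1],
    [5,0,0,0,0,0,0]
  ]
}}

```text
time_s: 4.75
tcp_pos: [0.4883, 0.0562, 0.1252]
ee_rot: [[0.964, -0.266, 0.001], [-0.266, -0.964, -0.0], [0.001, 0.0, -1.0]]
wrist_force: [0.5, -1.8, 1.7]
gripper_width: 0.154
gripper_force: 30.0
```

```bash
python3 - <<'E'
from h import *
s=sense(); save('top','t2')
R=np.array(s['ee_rot'])
print(s['time_s'],s['tcp_pos'],np.degrees(np.arctan2(R[1,0],R[0,0])),s['wrist_force'],s['moment'],s['gripper_width'])
im=cv2.imread('pics/t2.png')
cv2.imwrite('pics/t2c.png',cv2.convertScaleAbs(cv2.resize(im[150:310,320:440],(450,600),interpolation=cv2.INTER_CUBIC),alpha=1.5))
E
```

```text
4.75 [0.48829453 0.05624778 0.125165  ] -15.446079299048849 [ 0.48490679 -1.77709804  1.66368286] [-0.72019319 -0.12576308 -0.10523301] 0.154271097294391
```

View pics/t2c.png

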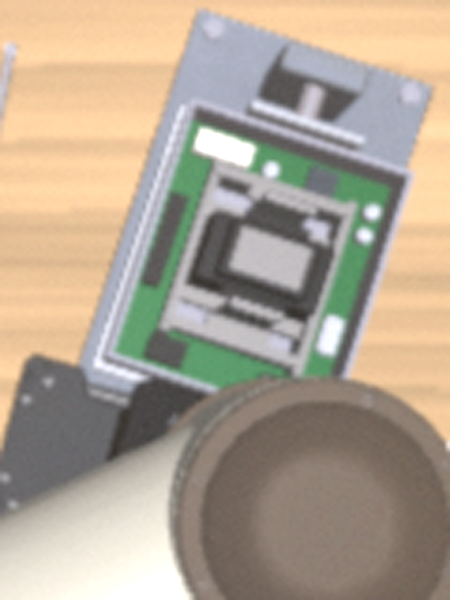

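```bash
python3 - <<'E'
from h import *
m=camera_model('top'); im=cv2.cvtColor(cv2.imread('pics/top0.png'),cv2.COLOR_BGR2LAB).astype(np.float32)[:,:,2]
im=cv2.GaussianBlur(im,(0,0),.8)
C=np.array([(375,154),(434,172),(389,306),(329,287)],float)
L=[]
for i in range(4):
    p,q=C[i],C[(i+1)%4]; d=(q-p)/np.linalg.norm(q-p); n=np.array([-d[1],d[0]]); pts=[]
    for t in np.linspace(.1,.9,60):
        o=np.arange(-6,6.01,.25); xy=(p+t*(q-p))+o[:,None]*n
        v=cv2.remap(im,xy[:,0].astype(np.float32)[None],xy[:,1].astype(np.float32)[None],cv2.INTER_CUBIC)[0]
        g=np.abs(np.gradient(v)); k=g.argmax(); 
        if 2<k<len(o)-3:
            w=slice(k-2,k+3); pts.append(xy[w].T@g[w]/g[w].sum())
    W=np.array([back(m,*x,.01)[:2] for x in pts])
    keep=np.ones(len(W),bool)
    for _ in range(5):
        c=W[keep].mean(0); u=np.linalg.svd(W[keep]-c)[2][0]; r=(W-c)@[-u[1],u[0]]; s=max(1.5e-4,r[keep].std()); keep=abs(r)<2*s
    L.append((c,u)); print(np.degrees(np.arctan2(u[1],u[0]))%180,keep.sum(),s*1e3)
X=[]
for i in range(4):
    (a,u),(b,v)=L[i],L[(i+1)%4]; t=np.linalg.solve(np.c_[u,-v],b-a); X.append(a+t[0]*u)
X=np.array(X);c=X.mean(0);print(X.round(4),c,[np.linalg.norm(X[i]-X[i-1]).round(4) for i in range(4)])
th=np.mean([np.degrees(np.arctan2(L[i][1][1],L[i][1][0]))%180 for i in (1,3)]);x=np.array([np.cos(np.radians(th)),np.sin(np.radians(th))]);x*=np.sign(x[0]);print(th,'mid',c+.01*x,'knob',c-.11*x)
a=np.array([.4883,.0562])
E
```

```text
71.54135360338424 60 0.5489008659569399
159.45878642169617 53 1.788764010425276
71.52902793103421 57 0.47648600278613434
161.57764868809193 59 0.447164991770907
[[ 0.7087 -0.1014]
 [ 0.4284  0.0037]
 [ 0.4723  0.1351]
 [ 0.7561  0.0406]] [0.59136979 0.01950124] [np.float64(0.1497), np.float64(0.2993), np.float64(0.1386), np.float64(0.2991)]
160.51821755489405 mid [0.60079726 0.01616617] knob [0.48766756 0.05618702]
```

The axis is −18.45° (three edges agree) and the tool is at −15.45°, so 3° remain.

>>> {"op": "arm_command", "data": {
  "motion": [
    [5,0,0,0,0,0,0.052],
    [5,0,0,0,0,0,0],
    [5,0,0,0,0,0,0],
    [5,0,0,0,0,0,0]
  ]
}}

```text
time_s: 5.2
tcp_pos: [0.4883, 0.0563, 0.1251]
ee_rot: [[0.949, -0.315, 0.001], [-0.315, -0.949, -0.0], [0.001, 0.0, -1.0]]
wrist_force: [0.5, -3.6, 5.5]
gripper_width: 0.162
gripper_force: 30.0
```

>>> {"op": "arm_command", "data": {
  "motion": [
    [40,0,0,0,0,0,0],
    [40,0,0,0,0,0,0],
    [40,0,0,0,0,0,0],
    [40,0,0,-20,0,0,0],
    [40,0,0,-40,0,0,0],
    [40,-40,0,-45,0,0,0],
    [40,-40,0,0,0,0,0],
    [40,0,0,0,0,0,0]
  ]
}}

```text
time_s: 6.0
tcp_pos: [0.4152, 0.0802, 0.2226]
ee_rot: [[0.949, -0.314, 0.0], [-0.314, -0.949, 0.002], [-0.001, -0.002, -1.0]]
wrist_force: [1.0, -0.2, 0.1]
gripper_width: 0.459
gripper_force: 0.0
```

```bash
python3 - <<'E'
from h import *
s=sense(); m=camera_model('wrist'); im=save('wrist','w2')
R=np.array(s['ee_rot'])
print(s['time_s'],s['tcp_pos'],np.degrees(np.arctan2(R[1,0],R[0,0])),s['wrist_force'])
th=np.radians(-18.45);x=np.array([np.cos(th),np.sin(th),0]);y=np.array([-x[1],x[0],0]);z=np.array([0,0,1.]);o=np.array([.6021,.0183,0])
v=im[:,:,::-1].copy()
def L(P,col):
    q=np.array([proj(m,o+a*x+b*y+c*z) for a,b,c in P]); cv2.polylines(v,[np.round(q*16).astype(int)],True,col,1,cv2.LINE_AA,4); return q.round(1).tolist()
B=lambda a,b,h,cx=0:[(cx-a,-b,h),(cx+a,-b,h),(cx+a,b,h),(cx-a,b,h)]
print(L(B(.07,.06,.095),(0,0,255)),L(B(.021,.007,.142,-.12),(0,255,0)),L(B(.018,.032,.123),(255,0,255)),L(B(.03,.013,.135),(255,255,0)))
u=proj(m,o-.06*x+.1*z)
cv2.imwrite('pics/w2o.png',cv2.resize(v,(800,600),interpolation=cv2.INTER_CUBIC))
E
```

```text
6.0 [0.41516985 0.08018705 0.22264343] -18.29967683710481 [ 0.97162149 -0.1595994   0.08008437]
[[396.0, 69.3], [409.8, -168.8], [223.5, -169.0], [236.6, 69.0]] [[326.2, 169.7], [326.8, 103.2], [305.0, 103.2], [305.5, 169.7]] [[366.8, -30.0], [369.2, -99.7], [263.4, -99.9], [265.7, -30.2]] [[337.5, -16.6], [339.4, -140.7], [293.1, -140.8], [294.7, -16.7]]
```

View pics/w2o.png

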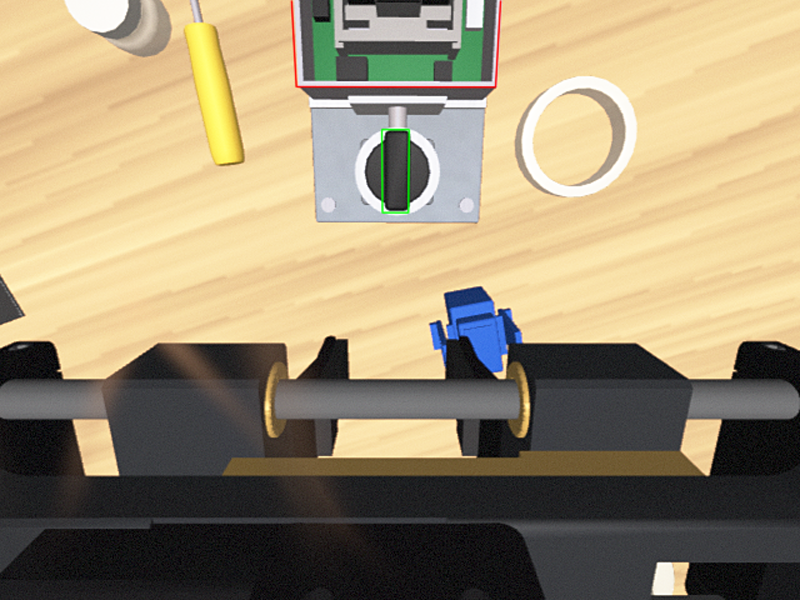

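The level rim outline (red) fits the housing and the knob bar lies along the axis. Now turning over to the cassette, stopping short of it to look.

>>> {"op": "arm_command", "data": {
  "motion": [
    [80,39.4,-16,0,0,0,0],
    [80,39.4,-16,0,0,0,0],
    [80,39.4,-16,0,0,0,0],
    [80,39.4,-16,0,0,0,0],
    [80,39.4,-16,0,0,0,0],
    [80,0,0,0,0,0,0.143],
    [80,0,0,0,0,0,0.143],
    [80,0,0,0,0,0,0.143]
  ]
}}

```text
time_s: 6.85
tcp_pos: [0.6316, 0.0929, 0.2197]
ee_rot: [[0.727, -0.687, -0.003], [-0.687, -0.727, -0.001], [-0.001, 0.002, -1.0]]
wrist_force: [0.4, -0.1, 0.7]
gripper_width: 0.913
gripper_force: 0.0
```

>>> {"op": "arm_command", "data": {
  "motion": [
    [80,0,0,0,0,0,0.143],
    [80,0,0,0,0,0,0.143],
    [80,0,0,0,0,0,0.143],
    [80,0,0,0,0,0,0.143],
    [80,0,0,0,0,0,0.143],
    [80,0,0,0,0,0,0.143],
    [80,0,0,0,0,0,0.143],
    [80,0,0,0,0,0,0.143]
  ]
}}

```text
time_s: 7.65
tcp_pos: [0.6312, 0.093, 0.2203]
ee_rot: [[-0.324, -0.946, -0.002], [-0.946, 0.324, -0.001], [0.001, 0.001, -1.0]]
wrist_force: [0.0, 0.5, -0.2]
gripper_width: 0.916
gripper_force: 0.0
```

>>> {"op": "arm_command", "data": {
  "motion": [
    [80,0,0,0,0,0,0],
    [80,0,0,0,0,0,0]
  ]
}}

```text
time_s: 7.85
tcp_pos: [0.631, 0.0931, 0.2209]
ee_rot: [[-0.316, -0.949, -0.001], [-0.949, 0.316, -0.0], [0.001, 0.001, -1.0]]
wrist_force: [0.7, 0.3, 0.2]
gripper_width: 0.921
gripper_force: 0.0
```

```bash
python3 - <<'E'
from h import *
s=sense(); m=camera_model('wrist'); im=save('wrist','w3')
R=np.array(s['ee_rot'])
print(s['time_s'],s['tcp_pos'],np.degrees(np.arctan2(R[1,0],R[0,0])),s['joints'],s['gripper_width'])
th=np.radians(-18.45);x=np.array([np.cos(th),np.sin(th),0]);y=np.array([-x[1],x[0],0]);z=np.array([0,0,1.]);o=np.array([.6021,.0183,0])
v=im[:,:,::-1].copy()
def L(P,col):
    q=np.array([proj(m,o+a*x+b*y+c*z) for a,b,c in P]); cv2.polylines(v,[np.round(q*16).astype(int)],True,col,1,cv2.LINE_AA,4); return q.round(1).tolist()
B=lambda a,b,h,cx=0:[(cx-a,-b,h),(cx+a,-b,h),(cx+a,b,h),(cx-a,b,h)]
L(B(.07,.06,.095),(0,0,255));L(B(.021,.007,.142,-.12),(0,255,0));print(L(B(.03,.013,.135),(255,255,0)))
cv2.imwrite('pics/w3o.png',cv2.resize(v,(800,600),interpolation=cv2.INTER_CUBIC))
print('shift',R.T@(o+.111*z-s['tcp_pos']))
E
```

```text
7.85 [0.63097777 0.09309647 0.22090086] -108.40419144698387 [ 2.29004296e+01  2.36905181e+01  1.61580875e+00 -5.36604479e-03
 -6.79975617e+01 -4.13026296e+01] 0.9214949310899267
[[369.6, 112.1], [278.8, 112.0], [280.0, 152.5], [368.0, 152.6]]
shift [0.08000374 0.00367564 0.10996604]
```

View pics/w3o.png

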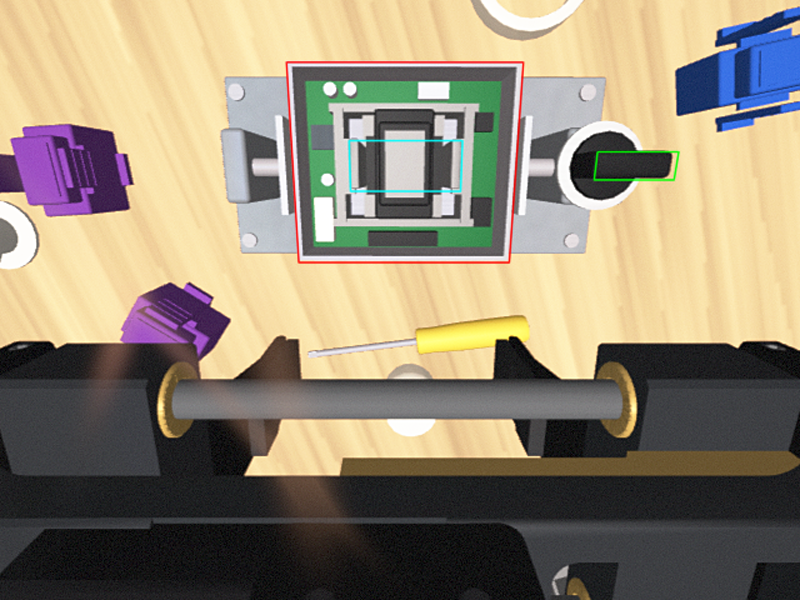

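The outlines fit: rim, and paddles at 800-px (350–460, 140–190) with the cassette centre at about 405. Moving over it, descending and squeezing.

>>> {"op": "arm_command", "data": {
  "motion": [
    [80,40,3.7,0,0,0,0],
    [80,40,0,0,0,0,0],
    [80,0,0,0,0,0,0],
    [80,0,0,30,0,0,0],
    [80,0,0,30,0,0,0],
    [80,0,0,25,0,0,0],
    [80,0,0,15,0,0,0],
    [80,0,0,10,0,0,0]
  ]
}}

```text
time_s: 8.7
tcp_pos: [0.6014, 0.0188, 0.1102]
ee_rot: [[-0.317, -0.948, -0.002], [-0.948, 0.317, -0.0], [0.001, 0.002, -1.0]]
wrist_force: [-0.7, 0.3, -0.1]
gripper_width: 0.92
gripper_force: 0.0
```

>>> {"op": "arm_command", "data": {
  "motion": [
    [80,0,0,0,0,0,0],
    [65,0,0,0,0,0,0],
    [62,0,0,0,0,0,0]
  ]
}}

```text
time_s: 9.0
tcp_pos: [0.6026, 0.0189, 0.1131]
ee_rot: [[-0.318, -0.948, 0.002], [-0.948, 0.318, 0.0], [-0.001, -0.002, -1.0]]
wrist_force: [-0.0, -0.4, 0.5]
gripper_width: 0.815
gripper_force: 0.0
```

>>> {"op": "arm_command", "data": {
  "motion": [
    [55,0,0,0,0,0,0],
    [40,0,0,0,0,0,0],
    [40,0,0,0,0,0,0],
    [40,0,0,0,0,0,0],
    [40,0,0,0,0,0,0],
    [40,0,0,0,0,0,0]
  ]
}}

```text
time_s: 9.6
tcp_pos: [0.602, 0.0188, 0.1132]
ee_rot: [[-0.318, -0.948, 0.001], [-0.948, 0.318, 0.0], [-0.001, -0.001, -1.0]]
wrist_force: [-1.2, 0.2, 5.1]
gripper_width: 0.502
gripper_force: 30.0
```

>>> {"op": "arm_command", "data": {
  "motion": [
    [40,0,0,0,0,0,0],
    [40,0,0,-2,0,0,0],
    [40,0,0,-4,0,0,0],
    [40,0,0,0,0,0,0]
  ]
}}

```text
time_s: 10.0
tcp_pos: [0.6016, 0.0186, 0.1179]
ee_rot: [[-0.318, -0.948, -0.0], [-0.948, 0.318, 0.0], [0.0, 0.0, -1.0]]
wrist_force: [1.0, 0.9, -1.8]
gripper_width: 0.504
gripper_force: 30.0
```

>>> {"op": "arm_command", "data": {
  "motion": [
    [40,0,0,-6,0,0,0],
    [40,0,0,-10,0,0,0],
    [40,0,0,-15,0,0,0],
    [40,0,0,-15,0,0,0],
    [40,0,0,-15,0,0,0],
    [40,0,0,-15,0,0,0],
    [40,0,0,-20,0,0,0],
    [40,0,0,-20,0,0,0]
  ]
}}

```text
time_s: 10.8
tcp_pos: [0.6014, 0.0186, 0.2353]
ee_rot: [[-0.318, -0.948, -0.0], [-0.948, 0.318, 0.0], [-0.0, 0.0, -1.0]]
wrist_force: [-0.2, 0.0, -2.0]
gripper_width: 0.503
gripper_force: 30.0
```

>>> {"op": "arm_command", "data": {
  "motion": [
    [40,0,0,-15,0,0,0],
    [40,0,0,-10,0,0,0],
    [40,0,0,-5,0,0,0],
    [40,0,0,0,0,0,0],
    [40,0,0,0,0,0,0],
    [40,0,0,0,0,0,0],
    [40,0,0,0,0,0,0],
    [40,0,0,0,0,0,0]
  ]
}}

```text
time_s: 11.6
tcp_pos: [0.6016, 0.0186, 0.2634]
ee_rot: [[-0.318, -0.948, -0.001], [-0.948, 0.318, -0.0], [0.001, 0.001, -1.0]]
wrist_force: [0.4, 0.2, -2.7]
gripper_width: 0.501
gripper_force: 30.0
```

```bash
python3 - <<'E'
from h import *
s=sense(); a=save('scene','s9'); b=save('wrist','w9')
print(s['time_s'],s['tcp_pos'],s['gripper_width'],s['wrist_force'],max(map(abs,s['joint_velocities'])))
c=cv2.resize(a[120:360,180:420],(400,400)); d=cv2.resize(b,(400,300)); v=np.zeros((400,800,3),np.uint8); v[:,:400]=c; v[:300,400:]=d
cv2.imwrite('pics/f.png',v[:,:,::-1])
E
```

```text
11.6 [0.60156587 0.01858497 0.26341858] 0.5008693295215447 [ 0.44506962  0.20466331 -2.68806596] 0.1858027140720683
```

View pics/f.png

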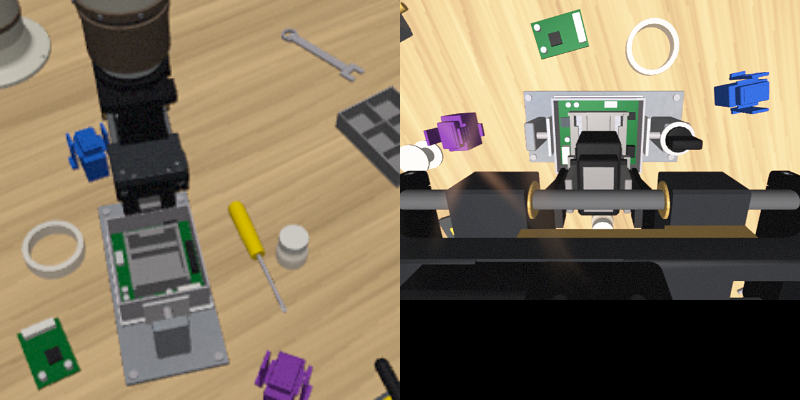

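The cassette is held upright in the fingers. The dock is empty at (155,255) in the left half, the knob is still along the axis, and the other things look unmoved. Handing in.

```bash
python3 -c "
from station import finish_job
print(finish_job())"
```

```text
the job is handed in; nothing more can be done
None
```

Job handed in at about 11.7 s: the knob was turned until the platform looked level in the camera check, and the black cassette is held upright with its catches squeezed, about 11 cm above the housing rim; I saw no bystanders moved, and the hand-in returned no verdict.

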